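Close the tip box and the bench drawer

ROBOT

A 7-joint arm with a two-finger parallel gripper is mounted at the origin on a cart in front of the work surface, level with it; the furniture and walls round the work are solid. World frame = base frame: x ahead of the robot, y to its left, z up, the work surface at z = 0. Lengths are in m, angles in rad, forces in N, time in s.
With the tool pointing down it reaches from about 0.4 to 0.9 m from the base axis. Payload 5.5 kg.
Tool frame: the origin (TCP) lies at the very end of the fingers, on their centre line; the grasp point (between the pads) lies r.tcp_to_grasp behind it (r.tcp_to_grasp is the distance from the TCP to the grasp point, in m); z points along the fingers, y is the line along which they close (so a half turn about z gives the same grasp; the last joint's range is limited). The gripper opens to 92 mm and grips with 3 to 60 N. Pads are 19 mm wide; open, the fingers measure 130 mm over their backs; the gripper's body (75 mm by 190 mm) begins 47 mm behind the grasp point.
Start: joints at [1.5, 0.501, -0.427, 1.55, 0.221, 1.138, -0.21], TCP at [0.213, -0.614, 0.227] pointing down, gripper open.
Joint ranges: [-2.88, 2.88], [-0.31, 2.03], [-1.54, 1.56], [0.2, 2.42], [-1.41, 4.55], [0.19, 2.02], [-2.57, 2.57]. Speed limits (rad/s): [2.57, 2.57, 3.14, 3.14, 3.14, 3.14, 3.14].

INTERFACE

Orientations are given as a unit quaternion [x, y, z, w].
In Python, from rig import r, cams gives the robot as it stands (r), with the cameras (cams).
- The arm moves only by the tool steer_hand, called after ">>>" by a JSON object that holds its "fn" and its "kwargs", one argument or row to a line. Schema: {"type":"object","properties":{"rows":{"type":"object","properties":{"increments":{"type":"array","items":{"type":"array","items":{"type":"number"},"minItems":7,"maxItems":7},"minItems":1,"maxItems":20}},"additionalProperties":false,"required":["increments"]},"force":{"type":"number"},"only":{"type":"string"},"quiet":{"type":"boolean"},"lines":{"type":"string"}},"required":["rows"],"additionalProperties":false}. rows is an object whose key "increments" holds a list of rows, 1 to 20 of them, each of 7 numbers: the opening from 0.0 (shut) to 1.0 (fully open), then dx, dy, dz in shares of 60 cm (1.0 is 60 cm), then a rotation vector rx, ry, rz in parts of the range, where 1.0 means pi rad; each row is the pose to reach, as a shift and turn from the pose commanded when the call began, along the tool's axes at that moment; what a row does not reach only later rows make up. A row lasts 1/10 s, in which the tool goes at most 0.05 m and 0.15 rad, less where a joint would pass 70% of its speed; a pose out of reach is approached as far as the arm can. The fingers move at their own pace and stop on an object; force is the grip in N (left out, the last holds). Time passes only in rows, so rows that do not move let the fingers close. The tool returns the time, the measured TCP pose, the force, the opening and the grip force at its end. only (a regular expression) keeps the lines of the reply that match it, lines (a string "A,B") keeps lines A to B, and quiet returns only ok. Shift and turn numbers lie between -1 and 1, and a call with a number outside is refused. Input that does not fit is refused with a message, and nothing moves.
- r.get_obs(): the state, without advancing time (a new reading comes with each control period).
- cams.camera(name): name is "scene" or "top"; returns a dict with "pixels" (420x560x3 uint8, red, green, blue), "mtx" (3x3 intrinsics, pixels), "world_from_camera" (4x4, takes a point from camera to world coordinates). Camera axes: x right, y down, z forward; pixel columns grow to the right and rows downward; lengths in m; the calibration is good to about 2 mm. A picture is of the moment at which its call begins. There is no depth.
- r.job_done(): hands the job in; it is judged then, once.
The state is a dict: "clock": time; "q": joint angles; "joint_vel": joint speeds; "effort": joint torques, N m; "ee_pos": TCP position; "ee_rot": TCP orientation; "wrist_force": force on the tool from outside, world axes, zero at the start; "wrist_torque": the same for the moment, N m; "gripper_width": opening from 0.0 (shut) to 1.0 (fully open); "grasp_force": force on a finger pad.
Only numpy, scipy, OpenCV 4.12 (cv2) and the standard library are available. Lean on these libraries where they do the work, as an engineer would, in place of code of your own. Each camera call takes 0.05 s, during which the arm holds its last target. There are 200 camera calls.

TASK

Pipetting is finished, so cover everything against dust: push the open lid of the pipette-tip box over and down until it is fully shut, and push the open drawer of the small bench unit fully home, in either order. Use only your fingertips and push gently: do not grasp, lift or tip the box or shove it from its spot, and do not disturb the bottles and other things standing around.

Things in the scene. Friction and masses are not known exactly. Their poses are not given: they have to be found in the camera images.
- tip_box: Pipette-tip box, loose, about 0.4 kg: white base 85 (x) x 120 (y) x 54 mm high, blue translucent lid hinged along its back (+x) edge, standing open. Origin: centre of the underside; x runs from front to hinge side, y along the hinge. Front faces roughly the robot. It stands left or right of the microscope, the drawer unit on the other side.
- box_hinge (a point): Middle of the lid's hinge line, at (43, 0, 54) mm in the box's frame; the hinge axis is the box's y.
- tip_box_lid (a joint): Lid angle, rad: 0 shut, 1.92 wide open, top panel upright at 1.57. A cap 84 (from hinge) x 120 x 35 mm deep; its flat outer top panel lies 36 mm above the hinge line when shut (90 mm above the bench) and faces away from the robot when open: push it from behind toward the robot, then down. Stiff hinge (about 0.03 N m): the lid need not fall shut by itself. No catch.
- lid_edge (a point): Middle of the lid's outer front top edge: the corner farthest from the hinge, 88 mm forward of and 35 mm above the hinge line when shut; moves with the lid. It stands about 130 to 145 mm above the bench when open.
- unit: Low grey bench unit with one drawer, fixed to the bench, 150 (x) x 136 (y) x 70 mm high, black rubber mat on top. Origin: on the bench, 20 mm in front of the middle of the housing's front; x points from front to back, y along the front, z up. Front faces roughly toward the robot.
- mouth (a point): Middle of the housing's front opening, 37 mm above the bench: the drawer front's outer face is here when home.
- drawer (a joint): How far the drawer stands out, m: 0 is fully home (front flush with the housing), up to 0.085; slides along the unit's x, about 1 N of friction, stays where left.
- drawer_front (a point): Middle of the outer face of the drawer's white front panel, 37 mm above the bench; panel 124 mm wide, 56 mm high (9 to 65 mm above the bench), flat, no handle. Moves with the drawer.
- reagent: Bystander: small brown reagent bottle with black cap, 28 mm across, 61 mm high, loose, beside the tip box on its -y side. Origin: centre of the underside.
- red_bottle: Bystander: clear whitish bottle with a red cap, 48 mm across, 117 mm high, loose, beside the drawer unit on its -y side. Origin: centre of the underside.
- can: Bystander: white canister, 60 mm across, 96 mm high, loose, left of and behind the microscope. Origin: centre of the underside.
- microscope: Stereo microscope, fixed between the two work places: base plate 284 (x) x 340 (y) x 46 mm high, column and head up to 536 mm high. Solid: pass round its front (near the robot) when crossing from one side to the other. Origin: centre of the underside. A shelf lamp hangs about 0.5 m above the bench at the far left, beyond the work: keep the wrist low and right of it there.

How it is judged:
By the outcome, as a careful person would: the job done as asked, in the order asked, and still so for the second after the job is handed in, with the robot touching nothing.
It also fails if it takes over 64 s, if anything falls off the work surface, if the arm or the gripper's body presses on something with over 40 N, if the wrist force passes 120 N, or if a joint passes its speed limit or range.

## Working session

There is one attempt and no reset: what is moved stays moved. The work goes in short steps, Python scripts to look and compute and a tool call to move; the robot and the scene stay as the last step left them, time stands still between calls to the robot, and variables do not carry over. Pictures are saved under pics/ and viewed, at most 13 in all, crops included, and the job is handed in when it is done.

```bash
ls; mkdir -p pics
```

Run:
```python
from rig import r, cams
import cv2,numpy as np
o=r.get_obs()
print(o['clock'],o['ee_pos'],o['ee_rot'],o['gripper_width'],r.tcp_to_grasp)
for n in ("scene","top"):
    c=cams.camera(n); cv2.imwrite(f"pics/{n}0.png",c["pixels"][:,:,::-1]); print(n,c["mtx"].tolist(),np.round(c["world_from_camera"],4).tolist())
    np.savez(f"pics/{n}0.npz",**c)
```

```text
pics
rig.py
0.0 [ 0.21267201 -0.61347537  0.22567045] [ 9.86101675e-01  1.66140104e-01 -1.33762782e-04 -9.66928102e-04] 1.0003498668613653 0.0188
scene [[491.11941533942945, 0.0, 282.36276521051553], [0.0, 491.11941533942945, 211.47355644716646], [0.0, 0.0, 1.0]] [[0.6432, -0.2954, 0.7064, -0.4422], [-0.7655, -0.2687, 0.5847, -0.867], [0.0171, -0.9168, -0.3989, 0.5884], [0.0, 0.0, 0.0, 1.0]]
top [[461.3690714765652, 0.0, 278.4040288355413], [0.0, 461.3690714765652, 217.38147169750454], [0.0, 0.0, 1.0]] [[0.2355, -0.9412, 0.2421, 0.1234], [-0.9719, -0.2276, 0.0606, -0.1608], [-0.0019, -0.2495, -0.9684, 1.5372], [0.0, 0.0, 0.0, 1.0]]
```

View pics/scene0.png

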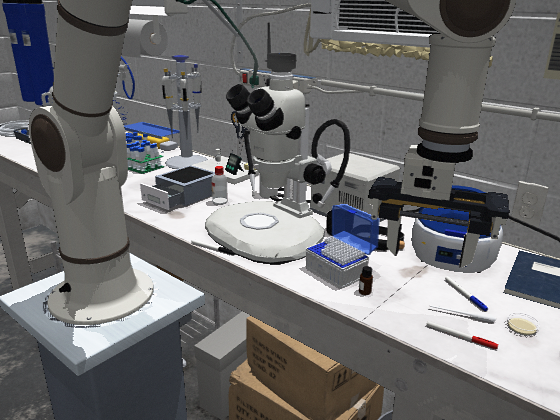

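View pics/top0.png

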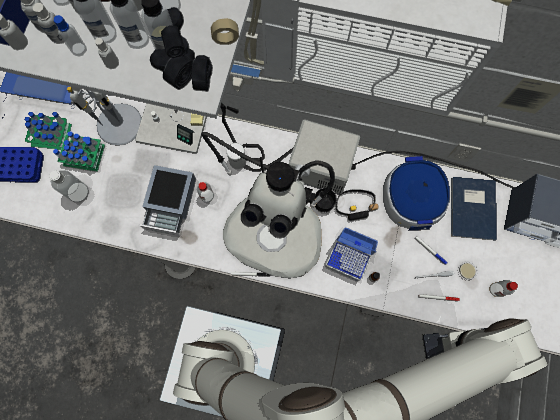

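The top view has the tip box right of the microscope at (350,255), the brown bottle at (375,277), the drawer unit at (168,200) and the red-cap bottle at (205,192). I'll enlarge these.

Run:
```python
import cv2,numpy as np
t=cv2.imread('pics/top0.png');s=cv2.imread('pics/scene0.png')
f=lambda im,x,y,w,h:cv2.resize(im[y:y+h,x:x+w],(400,300),interpolation=cv2.INTER_CUBIC)
c=np.vstack([np.hstack([f(t,310,215,80,60+0),f(t,130,160,80+20,75)]),np.hstack([f(s,295,195,100,75+0),f(s,130,155,100,75)])])
cv2.imwrite('pics/c1.png',c)
```

```text
(no output)
```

View pics/c1.png

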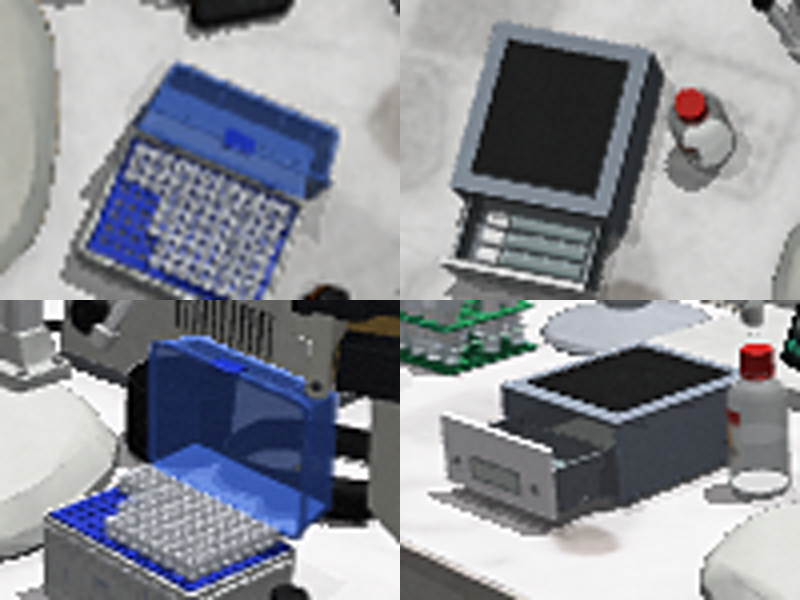

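Crops: lid outer edge in top at (346,228)–(377.6,240), hinge corners at (337.4,241.6) and (370,255). The housing top corners and drawer panel are clear in both views. Now the ray casts and triangulation.

Create h.py:
```python
import numpy as np,cv2
C={n:dict(np.load(f'pics/{n}0.npz')) for n in('scene','top')}
def ray(n,p):
    c=C[n];T=c['world_from_camera'];d=T[:3,:3]@np.linalg.solve(c['mtx'],[p[0],p[1],1.]);return T[:3,3],d/np.linalg.norm(d)
def plane(n,p,z):
    o,d=ray(n,p);return o+d*(z-o[2])/d[2]
def tri(a,b):
    (o,d),(p,e)=ray('scene',a),ray('top',b)
    s=np.linalg.lstsq(np.c_[d,-e],p-o,rcond=None)[0];x,y=o+s[0]*d,p+s[1]*e
    return (x+y)/2,np.linalg.norm(x-y)
```

Run:
```python
from h import *
np.set_printoptions(precision=4,suppress=True)
P=lambda k,n,p,z:print(k,plane(n,p,z))
P('hingeL','top',(337.4,241.6),.054);P('hingeR','top',(370,255),.054)
P('frL s','scene',(306.25,248),.054);P('frR s','scene',(348.75,267.5),.054);P('bkR s','scene',(368.25,257),.054)
print('lidL',tri((340,204.25),(346,228)),'lidR',tri((378.75,218.75),(377.6,240)))
for k,p in dict(bl=(153.75,165.5),br=(195,173.75),fr=(182.5,213.75),fl=(143.25,207.5)).items():P('unit '+k,'top',p,.07)
P('dL t','top',(140.75,225.5),.065)
for k,p,z in(('dtl',(140.75,183.75),.065),('dtr',(168.25,195.75),.065),('dbl',(141.75,202.5),.009),('dbr',(169.25,209.5),.009),('hfl',(155.75,177),.07),('hfr',(183.25,183.75),.07)):P(k+' s','scene',p,z)
P('reagent cap','top',(375,277),.061);P('redcap','top',(203,186),.117)
```

```text
hingeL [ 0.46   -0.2751  0.054 ]
hingeR [ 0.4415 -0.3872  0.054 ]
frL s [ 0.3782 -0.2625  0.054 ]
frR s [ 0.3679 -0.3866  0.054 ]
bkR s [ 0.4374 -0.3937  0.054 ]
lidL (array([ 0.4868, -0.2825,  0.1376]), np.float64(0.00844015560415216)) lidR (array([ 0.4762, -0.3893,  0.1346]), np.float64(0.0008406389067950276))
unit bl [0.5672 0.3836 0.07  ]
unit br [0.5716 0.2397 0.07  ]
unit fr [0.428  0.2407 0.07  ]
unit fl [0.418  0.3729 0.07  ]
dL t [0.3585 0.3639 0.065 ]
dtl s [0.3571 0.3529 0.065 ]
dtr s [0.3516 0.2136 0.065 ]
dbl s [0.3477 0.3437 0.009 ]
dbr s [0.37   0.2392 0.009 ]
hfl s [0.4164 0.3579 0.07  ]
hfr s [0.4351 0.2484 0.07  ]
reagent cap [ 0.3738 -0.4149  0.061 ]
redcap [0.523  0.1899 0.117 ]
```

Run:
```python
from h import *
np.set_printoptions(precision=3,suppress=True)
print('lamp',tri((318,172),(325,198)),'arch',tri((340,122),(322,163)))
for z in(0,.05):print(z,[plane('top',p,z) for p in((348,215),(368,219),(355,192),(376,205))])
print('drum base front',plane('scene',(455,270),0),'drum left/right', plane('scene',(412,250),0))
for z in (.1,.2):print(z,[plane('top',p,z) for p in((384,190),(415,226),(418,158))])
t=cv2.imread('pics/top0.png');s=cv2.imread('pics/scene0.png')
f=lambda im,x,y,w,h:cv2.resize(im[y:y+h,x:x+w],(400,400),interpolation=cv2.INTER_CUBIC)
cv2.imwrite('pics/c2.png',np.hstack([f(t,290,140,160,160),f(s,290,130,160,160)]))
```

```text
lamp (array([ 0.543, -0.188,  0.185]), np.float64(0.03259861643474562)) arch (array([ 0.623, -0.17 ,  0.294]), np.float64(0.007642195075471211))
0 [array([ 0.572, -0.296,  0.   ]), array([ 0.574, -0.365,  0.   ]), array([ 0.659, -0.303,  0.   ]), array([ 0.63 , -0.383,  0.   ])]
0.05 [array([ 0.558, -0.291,  0.05 ]), array([ 0.56 , -0.359,  0.05 ]), array([ 0.642, -0.298,  0.05 ]), array([ 0.614, -0.376,  0.05 ])]
drum base front [ 0.609 -0.535  0.   ] drum left/right [ 0.634 -0.411  0.   ]
0.1 [array([ 0.653, -0.384,  0.1  ]), array([ 0.558, -0.502,  0.1  ]), array([ 0.79 , -0.474,  0.1  ])]
0.2 [array([ 0.617, -0.369,  0.2  ]), array([ 0.528, -0.479,  0.2  ]), array([ 0.744, -0.452,  0.2  ])]
```

View pics/c2.png

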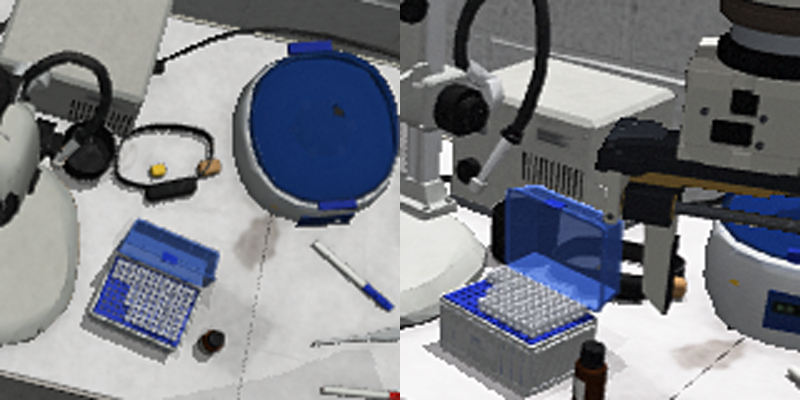

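The crops show the lamp head to the left (about y=-0.19) and a low headband behind at x≥0.56. There is room behind the lid at x≈0.53, so I'll cross over the box with closed fingers.

Units first: shifts go in shares of 60 cm and turns go in shares of pi rad. So 0.392 m / 0.6 = 0.6533, 0.247 m / 0.6 = 0.4117, 0.47 rad / 3.1416 = 0.1496.

>>> {"fn": "steer_hand", "kwargs": {
  "rows": {"increments": [[0, 0.4117, -0.235, 0, 0, 0, 0.1496], [0, 0.4117, -0.235, 0, 0, 0, 0.1496], [0, 0.4117, -0.235, 0, 0, 0, 0.1496], [0, 0.4117, -0.235, 0, 0, 0, 0.1496], [0, 0.4117, -0.235, 0, 0, 0, 0.1496], [0, 0.4117, -0.235, 0, 0, 0, 0.1496], [0, 0.4117, -0.235, 0, 0, 0, 0.1496], [0, 0.4117, -0.235, 0, 0, 0, 0.1496], [0, 0.6533, -0.245, 0, 0, 0, 0.1496], [0, 0.6533, -0.245, 0, 0, 0, 0.1496], [0, 0.6533, -0.245, 0, 0, 0, 0.1496], [0, 0.6533, -0.245, 0, 0, 0, 0.1496], [0, 0.6533, -0.245, 0, 0, 0, 0.1496]]}
}}

```text
clock: 1.4
ee_pos: [0.5348, -0.3474, 0.2258]
ee_rot: [0.998, -0.068, -0.001, -0.0]
wrist_force: [-1.0, -0.4, 0.6]
gripper_width: 0.008
grasp_force: 0.0
```

Run:
```python
from rig import r, cams
import cv2,numpy as np
from scipy.spatial.transform import Rotation as R
o=r.get_obs();print(np.round(R.from_quat(o['ee_rot']).as_matrix(),3),o['wrist_force'])
t,s=[cams.camera(n)['pixels'][:,:,::-1] for n in('top','scene')]
f=lambda im,x,y,w,h:cv2.resize(im[y:y+h,x:x+w],(400,400),interpolation=cv2.INTER_CUBIC)
cv2.imwrite('pics/c3.png',np.hstack([f(t,290,140,160,160),f(s,290,130,160,160)]))
```

```text
[[ 0.991 -0.136 -0.001]
 [-0.136 -0.991  0.   ]
 [-0.001 -0.    -1.   ]] [-1.01531008 -0.41871908  0.55058907]
```

View pics/c3.png

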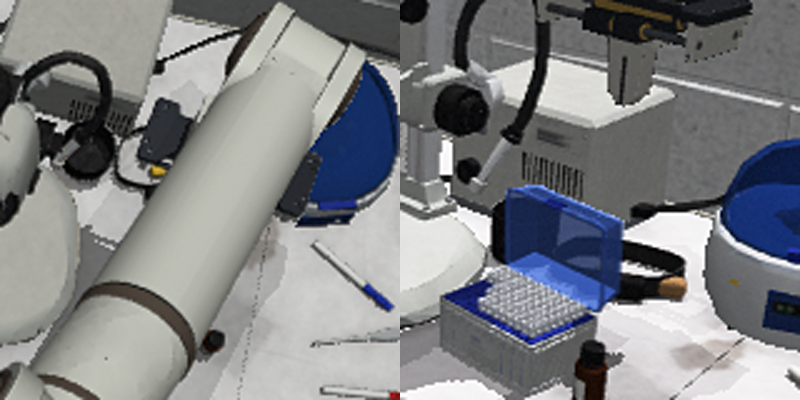

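Converted, 0.106 m / 0.6 = 0.1767, 0.097 m / 0.6 = 0.1617.

>>> {"fn": "steer_hand", "kwargs": {
  "rows": {"increments": [[0, 0, 0, 0.0833, 0, 0, 0], [0, 0, 0, 0.1767, 0, 0, 0], [0, 0, 0, 0.1767, 0, 0, 0], [0, -0.0333, 0, 0.1767, 0, 0, 0], [0, -0.045, 0, 0.1767, 0, 0, 0], [0, -0.0567, 0, 0.175, 0, 0, 0], [0, -0.0683, 0, 0.1683, 0, 0, 0], [0, -0.0783, 0, 0.1633, 0, 0, 0], [0, -0.0883, 0, 0.1617, 0, 0, 0], [0, -0.0883, 0, 0.1617, 0, 0, 0]]}
}}

```text
clock: 2.5
ee_pos: [0.4825, -0.3399, 0.1306]
ee_rot: [0.998, -0.068, 0.0, 0.001]
wrist_force: [1.0, 0.1, 0.5]
gripper_width: 0.005
grasp_force: 0.2
```

Run:
```python
from rig import r, cams
import cv2,numpy as np
t,s=[cams.camera(n)['pixels'][:,:,::-1] for n in('top','scene')]
f=lambda im,x,y,w,h:cv2.resize(im[y:y+h,x:x+w],(400,400),interpolation=cv2.INTER_CUBIC)
cv2.imwrite('pics/c4.png',np.hstack([f(t,290,140,160,160),f(s,290,130,160,160)]))
```

```text
(no output)
```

View pics/c4.png

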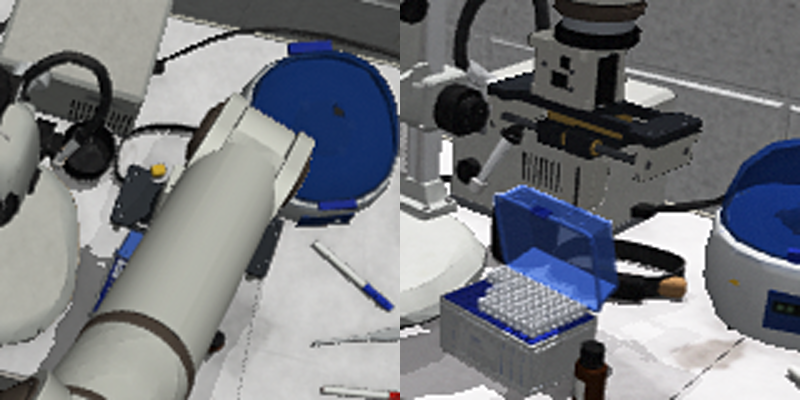

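The lid has started to come over and the box hasn't moved. I'll carry on along the arc.

Converted, -0.086 m / 0.6 = -0.1433, -0.077 m / 0.6 = -0.1283.

>>> {"fn": "steer_hand", "kwargs": {
  "rows": {"increments": [[0, -0.0117, 0, -0.0033, 0, 0, 0], [0, -0.0233, 0, -0.0067, 0, 0, 0], [0, -0.035, 0, -0.0067, 0, 0, 0], [0, -0.0467, 0, -0.0067, 0, 0, 0], [0, -0.0583, 0, -0.005, 0, 0, 0], [0, -0.07, 0, -0.0033, 0, 0, 0], [0, -0.08, 0, 0, 0, 0, 0], [0, -0.09, 0, 0.0033, 0, 0, 0], [0, -0.1, 0, 0.0083, 0, 0, 0], [0, -0.11, 0, 0.0133, 0, 0, 0], [0, -0.12, 0, 0.0217, 0, 0, 0], [0, -0.1283, 0, 0.03, 0, 0, 0], [0, -0.1367, 0, 0.0383, 0, 0, 0], [0, -0.1433, 0, 0.0467, 0, 0, 0], [0, -0.1433, 0, 0.0467, 0, 0, 0]]}
}}

```text
clock: 4.1
ee_pos: [0.3961, -0.3276, 0.1007]
ee_rot: [0.998, -0.068, -0.001, -0.0]
wrist_force: [-0.7, 0.2, 0.8]
gripper_width: 0.004
grasp_force: 0.0
```

Run:
```python
from rig import r, cams
import cv2,numpy as np
t,s=[cams.camera(n)['pixels'][:,:,::-1] for n in('top','scene')]
f=lambda im,x,y,w,h:cv2.resize(im[y:y+h,x:x+w],(400,400),interpolation=cv2.INTER_CUBIC)
cv2.imwrite('pics/c5.png',np.hstack([f(t,290,140,160,160),f(s,290,160,120,120)]))
```

```text
(no output)
```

View pics/c5.png

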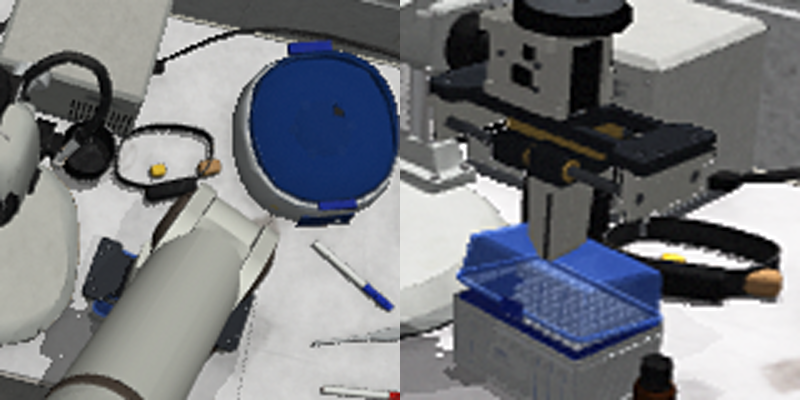

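The lid is nearly shut, with a small gap left at the front. I'll press down gently.

Converted, 0.011 m / 0.6 = 0.0183, 0.009 m / 0.6 = 0.015.

>>> {"fn": "steer_hand", "kwargs": {
  "rows": {"increments": [[0, -0.0067, 0, 0.005, 0, 0, 0], [0, -0.01, 0, 0.01, 0, 0, 0], [0, -0.0117, 0, 0.015, 0, 0, 0], [0, -0.0117, 0, 0.0183, 0, 0, 0], [0, -0.0117, 0, 0.0183, 0, 0, 0]]}
}}

```text
clock: 4.7
ee_pos: [0.3898, -0.3269, 0.0908]
ee_rot: [0.998, -0.068, -0.001, -0.0]
wrist_force: [-2.2, 0.7, 3.7]
gripper_width: 0.006
grasp_force: 1.9
```

Converted, 0.003 m / 0.6 = 0.005, 0.002 m / 0.6 = 0.0033.

>>> {"fn": "steer_hand", "kwargs": {
  "rows": {"increments": [[0, 0, 0, 0.0033, 0, 0, 0], [0, 0, 0, 0.005, 0, 0, 0], [0, 0, 0, 0.005, 0, 0, 0]]}
}}

```text
clock: 5.0
ee_pos: [0.3898, -0.327, 0.0901]
ee_rot: [0.998, -0.068, -0.001, 0.001]
wrist_force: [-9.5, 6.2, 27.8]
gripper_width: 0.003
grasp_force: 14.3
```

Lid is down on its stop (90 mm). I'll lift off, and check the microscope and unit geometry for the crossing.

Converted, -0.14 m / 0.6 = -0.2333, -0.1 m / 0.6 = -0.1667.

>>> {"fn": "steer_hand", "kwargs": {
  "rows": {"increments": [[0, 0, 0, -0.0833, 0, 0, 0], [0, 0, 0, -0.1667, 0, 0, 0], [0, 0, 0, -0.2333, 0, 0, 0], [0, 0, 0, -0.2333, 0, 0, 0]]}
}}

```text
clock: 5.4
ee_pos: [0.3941, -0.3293, 0.2337]
ee_rot: [0.998, -0.068, 0.004, 0.004]
wrist_force: [0.1, -0.3, 0.7]
gripper_width: 0.006
grasp_force: 0.0
```

Run:
```python
from h import *
np.set_printoptions(precision=3,suppress=True)
print('eye',tri((236,96),(250,217)),tri((262,105),(277,222)))
print('base front z.046',[plane('top',p,.046) for p in((232,262),(250,272),(280,277),(308,270),(222,235))])
print('pen',plane('top',(250,273),0))
from rig import r, cams
t,s=[cams.camera(n)['pixels'][:,:,::-1] for n in('top','scene')]
print(r.get_obs()['q'])
f=lambda im,x,y,w,h:cv2.resize(im[y:y+h,x:x+w],(400,400),interpolation=cv2.INTER_CUBIC)
cv2.imwrite('pics/c6.png',np.hstack([cv2.resize(t[180:300,220:340],(400,400)),f(s,290,160,120,120)]))
```

```text
eye (array([ 0.4  , -0.017,  0.37 ]), np.float64(0.0034394976246996055)) (array([ 0.408, -0.09 ,  0.357]), np.float64(0.008866665696719907))
base front z.046 [array([0.315, 0.044, 0.046]), array([ 0.297, -0.021,  0.046]), array([ 0.304, -0.119,  0.046]), array([ 0.348, -0.202,  0.046]), array([0.394, 0.1  , 0.046])]
pen [ 0.299 -0.018  0.   ]
[ 1.077  0.251 -0.502  1.896  0.141  1.027 -1.191]
```

View pics/c6.png

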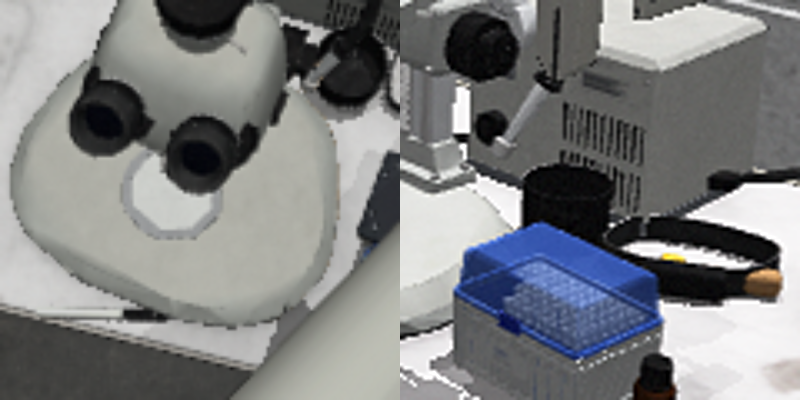

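The lid is fully shut over the racks. The eyepieces reach out to x≈0.39 at z≈0.36, so I'll cross tucked in at x≈0.29, in stages.

Converted, -0.12 m / 0.6 = -0.2, -0.098 m / 0.6 = -0.1633.

>>> {"fn": "steer_hand", "kwargs": {
  "rows": {"increments": [[0, -0.1633, -0.0733, 0, 0, 0, 0], [0, -0.1633, -0.0733, 0, 0, 0, 0], [0, -0.1633, -0.0733, 0, 0, 0, 0], [0, -0.2, -0.1667, 0, 0, 0, 0], [0, -0.2, -0.1667, 0, 0, 0, 0]]}
}}

```text
clock: 6.0
ee_pos: [0.2827, -0.2076, 0.2258]
ee_rot: [0.998, -0.067, -0.002, -0.001]
wrist_force: [-0.3, 0.1, 0.1]
gripper_width: 0.004
grasp_force: 0.0
```

```bash
python3 -c "
from rig import r, cams;print(r.get_obs()['q'].round(3))"
```

```text
[ 1.138 -0.072 -0.55   2.222 -0.045  0.986 -1.091]
```

>>> {"fn": "steer_hand", "kwargs": {
  "rows": {"increments": [[0, -0.005, -0.0833, 0, 0, 0, 0], [0, -0.01, -0.1667, 0, 0, 0, 0], [0, -0.0167, -0.2633, 0, 0, 0, 0], [0, -0.0167, -0.2633, 0, 0, 0, 0], [0, -0.0167, -0.2633, 0, 0, 0, 0]]}
}}

```text
clock: 6.5
ee_pos: [0.2968, -0.0529, 0.2274]
ee_rot: [0.998, -0.066, -0.0, 0.0]
wrist_force: [-0.2, -1.1, -1.0]
gripper_width: 0.005
grasp_force: 0.0
```

```bash
python3 -c "
from rig import r, cams;print(r.get_obs()['q'].round(3))"
```

```text
[ 0.978 -0.234 -0.761  2.308 -0.189  1.013 -1.372]
```

Converted, -0.27 m / 0.6 = -0.45, -0.171 m / 0.6 = -0.285, -0.4 rad / 3.1416 = -0.1273.

>>> {"fn": "steer_hand", "kwargs": {
  "rows": {"increments": [[0, -0.0133, -0.0833, 0, 0, 0, 0], [0, -0.025, -0.1667, 0, 0, 0, 0], [0, -0.0367, -0.25, 0, 0, 0, -0.0318], [0, -0.0433, -0.285, 0, 0, 0, -0.0637], [0, -0.05, -0.3667, 0, 0, 0, -0.0955], [0, -0.055, -0.45, 0, 0, 0, -0.1273], [0, -0.055, -0.45, 0, 0, 0, -0.1273]]}
}}

```text
clock: 7.2
ee_pos: [0.3002, 0.2262, 0.2291]
ee_rot: [0.99, 0.139, 0.001, -0.005]
wrist_force: [0.2, -1.2, -0.5]
gripper_width: 0.007
grasp_force: 0.0
```

```bash
python3 -c "
from rig import r, cams;print(r.get_obs()['q'].round(3))"
```

```text
[ 0.78  -0.056 -1.42   2.163 -0.075  0.982 -1.891]
```

Converted, -0.067 m / 0.6 = -0.1117, 0.035 m / 0.6 = 0.0583, -0.3 rad / 3.1416 = -0.0955.

>>> {"fn": "steer_hand", "kwargs": {
  "rows": {"increments": [[0, 0.0283, -0.055, 0, 0, 0, -0.0318], [0, 0.0583, -0.1117, 0, 0, 0, -0.0637], [0, 0.0583, -0.1117, 0, 0, 0, -0.0955], [0, 0.0583, -0.1117, 0, 0, 0, -0.0955]]}
}}

```text
clock: 7.6
ee_pos: [0.3175, 0.2932, 0.2266]
ee_rot: [0.96, 0.279, -0.002, -0.002]
wrist_force: [-1.0, -0.1, 0.6]
gripper_width: 0.006
grasp_force: 0.0
```

```bash
python3 -c "
from rig import r, cams;print(r.get_obs()['q'].round(3))"
```

```text
[ 0.387  0.314 -1.356  2.049  0.348  1.051 -2.141]
```

>>> {"fn": "steer_hand", "kwargs": {
  "rows": {"increments": [[0, -0.01, -0.0217, 0.0667, 0, 0, 0], [0, -0.01, -0.0217, 0.15, 0, 0, 0], [0, -0.01, -0.0217, 0.2333, 0, 0, 0], [0, -0.01, -0.0217, 0.3167, 0, 0, 0], [0, -0.01, -0.0217, 0.3167, 0, 0, 0]]}
}}

```text
clock: 8.1
ee_pos: [0.3023, 0.2935, 0.0326]
ee_rot: [0.961, 0.276, -0.006, 0.003]
wrist_force: [-1.2, -1.5, 0.1]
gripper_width: 0.002
grasp_force: 0.0
```

Run:
```python
from rig import r, cams
import cv2,numpy as np
print(r.get_obs()['q'].round(3))
t,s=[cams.camera(n)['pixels'][:,:,::-1] for n in('top','scene')]
f=lambda im,x,y,w,h:cv2.resize(im[y:y+h,x:x+w],(400,400),interpolation=cv2.INTER_CUBIC)
cv2.imwrite('pics/c7.png',np.hstack([f(t,110,150,140,140),f(s,110,130,140,140)]))
```

```text
[-0.064  0.6   -0.916  2.213  0.764  0.702 -2.534]
```

View pics/c7.png

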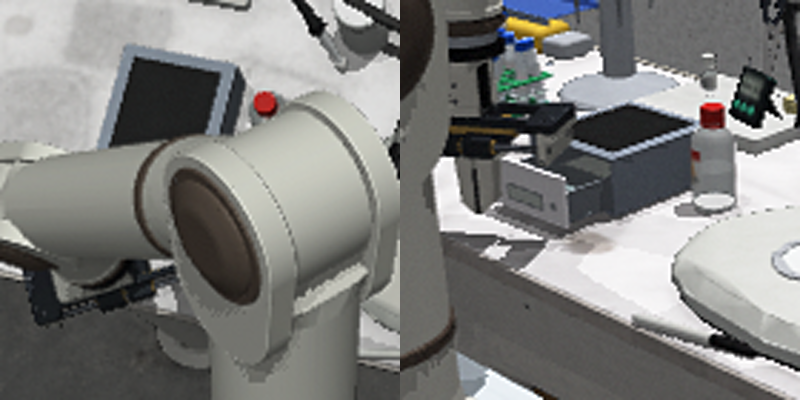

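The fingertips are down in front of the drawer panel and clear of it. I'll push along the unit's x.

Converted, 0.0795 m / 0.6 = 0.1325, 0.033 m / 0.6 = 0.055, -0.2 rad / 3.1416 = -0.0637.

>>> {"fn": "steer_hand", "kwargs": {
  "rows": {"increments": [[0, 0.015, 0.0083, 0, 0, 0, -0.0255], [0, 0.03, 0.0167, 0, 0, 0, -0.0477], [0, 0.045, 0.0233, 0, 0, 0, -0.0637], [0, 0.0583, 0.0317, 0, 0, 0, -0.0637], [0, 0.0733, 0.04, 0, 0, 0, -0.0637], [0, 0.0883, 0.0467, 0, 0, 0, -0.0637], [0, 0.1033, 0.055, 0, 0, 0, -0.0637], [0, 0.1183, 0.0633, 0, 0, 0, -0.0637], [0, 0.1325, 0.0708, 0, 0, 0, -0.0637], [0, 0.1325, 0.0708, 0, 0, 0, -0.0637]]}
}}

```text
clock: 9.2
ee_pos: [0.3968, 0.3066, 0.0376]
ee_rot: [0.928, 0.372, 0.0, -0.0]
wrist_force: [0.7, -0.5, -0.8]
gripper_width: 0.006
grasp_force: 0.0
```

```bash
python3 -c "
from rig import r, cams;print(r.get_obs()['q'].round(3))"
```

```text
[ 0.027  0.709 -0.937  2.037  0.806  0.815 -2.203]
```

Converted, 0.007 m / 0.6 = 0.0117, 0.006 m / 0.6 = 0.01.

>>> {"fn": "steer_hand", "kwargs": {
  "rows": {"increments": [[0, 0.005, 0.0043, 0, 0, 0, 0], [0, 0.0083, 0.0075, 0, 0, 0, 0], [0, 0.0117, 0.01, 0, 0, 0, 0], [0, 0.0117, 0.01, 0, 0, 0, 0]]}
}}

```text
clock: 9.6
ee_pos: [0.4042, 0.307, 0.0377]
ee_rot: [0.928, 0.373, -0.0, -0.0]
wrist_force: [0.6, -0.5, 0.1]
gripper_width: 0.006
grasp_force: 0.1
```

Run:
```python
from rig import r, cams
import cv2,numpy as np
t,s=[cams.camera(n)['pixels'][:,:,::-1] for n in('top','scene')]
f=lambda im,x,y,w,h:cv2.resize(im[y:y+h,x:x+w],(400,400),interpolation=cv2.INTER_CUBIC)
cv2.imwrite('pics/c8.png',np.hstack([f(t,110,140,100,100),f(s,130,140,100,100)]))
```

```text
(no output)
```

View pics/c8.png

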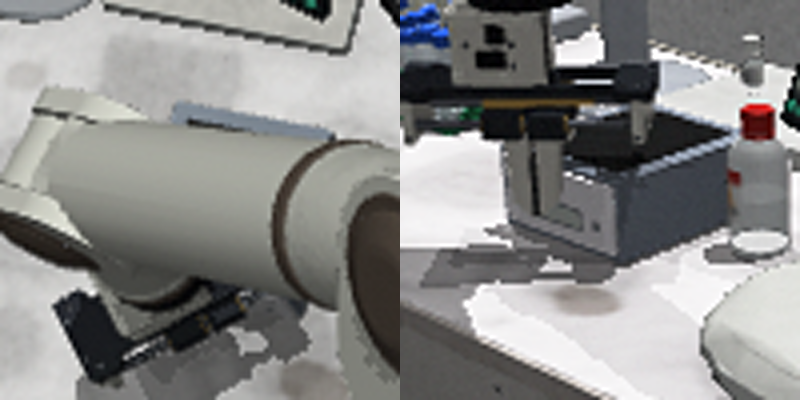

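The drawer looks almost flush and nothing else has moved. I'll push on in small steps until it stops.

Converted, 0.0036 m / 0.6 = 0.006, 0.0034 m / 0.6 = 0.0057.

>>> {"fn": "steer_hand", "kwargs": {
  "rows": {"increments": [[0, 0.0037, 0.0033, 0, 0, 0, 0], [0, 0.006, 0.0057, 0, 0, 0, 0], [0, 0.006, 0.0057, 0, 0, 0, 0]]}
}}

```text
clock: 10.0
ee_pos: [0.4075, 0.3071, 0.0376]
ee_rot: [0.928, 0.373, -0.001, -0.0]
wrist_force: [-5.0, -0.2, 2.5]
gripper_width: 0.003
grasp_force: 2.5
```

>>> {"fn": "steer_hand", "kwargs": {
  "rows": {"increments": [[0, 0.0025, 0.0023, 0, 0, 0, 0], [0, 0.0037, 0.0033, 0, 0, 0, 0], [0, 0.0037, 0.0033, 0, 0, 0, 0]]}
}}

```text
clock: 10.3
ee_pos: [0.4077, 0.3071, 0.0375]
ee_rot: [0.928, 0.374, -0.003, -0.0]
wrist_force: [-13.0, -1.3, 7.0]
gripper_width: 0.008
grasp_force: 6.0
```

It is against the stop (the force rises with no movement). Backing off and checking both.

Converted, -0.15 m / 0.6 = -0.25, -0.1 m / 0.6 = -0.1667.

>>> {"fn": "steer_hand", "kwargs": {
  "rows": {"increments": [[0, -0.025, -0.0233, 0, 0, 0, 0], [0, -0.075, -0.0717, 0, 0, 0, 0], [0, -0.075, -0.0717, 0, 0, 0, 0], [0, -0.075, -0.0717, -0.0833, 0, 0, 0], [0, -0.075, -0.0717, -0.1667, 0, 0, 0], [0, -0.075, -0.0717, -0.25, 0, 0, 0], [0, -0.075, -0.0717, -0.25, 0, 0, 0]]}
}}

```text
clock: 11.0
ee_pos: [0.353, 0.3104, 0.1935]
ee_rot: [0.928, 0.373, 0.005, -0.001]
wrist_force: [0.4, 0.6, -0.3]
gripper_width: 0.007
grasp_force: 0.0
```

Run:
```python
from rig import r, cams
import cv2,numpy as np
t,s=[cams.camera(n)['pixels'][:,:,::-1] for n in('top','scene')]
f=lambda im,x,y,w,h:cv2.resize(im[y:y+h,x:x+w],(400,400),interpolation=cv2.INTER_CUBIC)
g=lambda im,x,y,w,h:cv2.resize(im[y:y+h,x:x+w],(400,200),interpolation=cv2.INTER_CUBIC)
cv2.imwrite('pics/c9.png',np.vstack([np.hstack([f(s,290,160,120,120),f(s,130,140,100,100)]),np.hstack([g(t,300,200,120,100)[:200],g(t,120,150,120,60)])]))
```

```text
(no output)
```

View pics/c9.png

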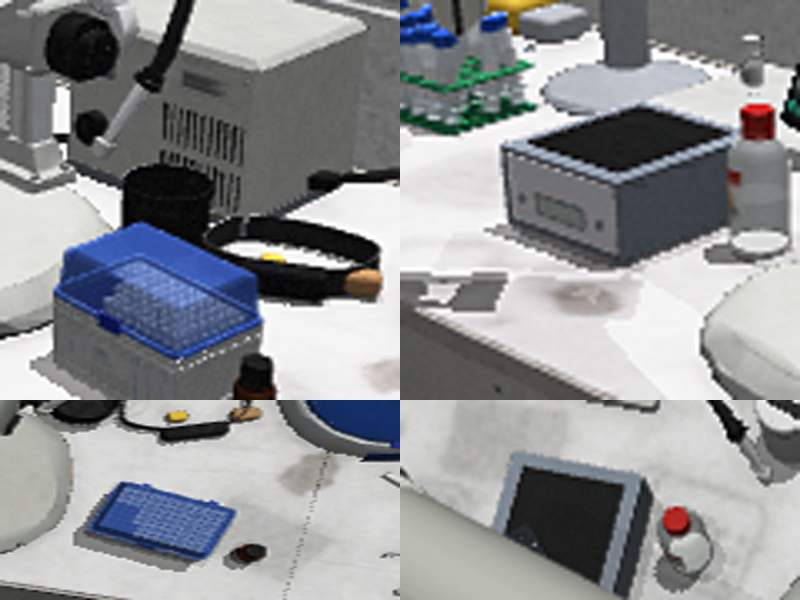

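Lid shut, drawer flush, both bottles standing where they were, arm clear.

```bash
python3 -c "
from rig import r, cams;print(r.job_done())"
```

```text
the job is handed in; nothing more can be done
None
```

The tip-box lid is fully shut and the drawer is pushed fully home; in the last pictures the box and both bottles stand where they were, and the job was handed in at about 11 s with the arm clear.

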